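# Power up, tare and send the zero reading of a laboratory balance

## Task

Get the balance ready and send its zero reading: with the fingertips, press the raised end of the rocker switch on the power box down until it has tipped right over, then press the long bar key at the front of the balance fully down, then press the large square key on the loose keypad fully down. Let each key spring back up, press no other key, and neither pick up nor push away the keypad or any of the other things.

Things in the scene. Friction and masses are not known exactly. Their poses are not given: they have to be found in the camera images.
- balance: Balance fixed to the bench, 320 (x) x 210 (y) mm, front at -x. Origin: centre of its underside. Low black front deck 45 mm high with three white keys in a row at x = -122 mm: long bar key at y = 0, small round (18 mm) at y = +78, small square (18 mm) at y = -78. Behind: display block 60 mm high from x = -80, steel pan in a glass shield 150 mm high, front pane at x = -25
- tare_key (a joint): travel of the long bar key of the balance: 0 up, 0.006 m fully down; springs back. Pressed straight down: starts to move at 1.5 N, is fully down at 5 N, counts as pressed from 0.0045 m
- tare_key_top (a point): centre of the top of the long bar key (22 mm in the balance's x, 70 mm along its y), 53 mm above the bench and 8 mm above the deck when up
- round_key (a joint): travel of the small round key of the balance (same spring and travel); not to be pressed
- square_key (a joint): travel of the small square key of the balance (same spring and travel); not to be pressed
- power_box: Grey power box fixed to the bench, 140 (x) x 100 (y) x 50 mm high. Origin: centre of its underside. On its top, centred, a white paddle rocker switch 60 mm (x) x 34 mm (y) rocks about the box's y axis, pivot 60 mm above the bench; at the start its +x end is raised
- rocker (a joint): angle of the rocker: 0 to 0.05 at the start, off (its +x end raised), 0.4 rad tipped right over (on, +x end down). It stays where it is left; about 0.05 N m turns it, so 2 to 6 N on the raised end
- rocker_raised (a point): point on the top face of the rocker, 24 mm from the middle towards its +x end (the end raised at the start), 6 mm in from that end; 73 mm above the bench when off, 63 mm when on
- keypad: Loose grey keypad lying flat on the bench, 125 (x) x 66 (y) x 22 mm, about 0.35 kg. Origin: centre of its underside. It carries two white keys: a large square key, centre at x = +26 mm, and a small round one (16 mm) at x = -36 mm
- send_key (a joint): travel of the large square key of the keypad: 0 up, 0.006 m fully down; springs back. Starts to move at 1.5 N, fully down at 5 N, counts as pressed from 0.0045 m
- send_key_top (a point): centre of the top of the large square key (32 x 36 mm), 30 mm above the bench when up
- small_key (a joint): travel of the small round key of the keypad (same spring and travel); not to be pressed
- vial: loose amber glass vial with a white cap, 28 mm across, 50 mm tall; origin at the centre of its underside; a bystander
- cal_weight: loose brass weight with a knob, 28 mm across, 42 mm tall; origin at the centre of its underside; a bystander
- weigh_boat: loose white plastic dish, 50 x 50 x 14 mm, on the balance's pan; origin at the centre of its underside; a bystander
- beaker: loose glass beaker, 68 mm across, 90 mm tall; origin at the centre of its underside; a bystander
- boat_stack: loose stack of white plastic dishes, 85 x 85 x 37 mm; origin at the centre of its underside; a bystander
- spatula: loose spatula lying flat, 180 mm long; a bystander
Mind the look-alikes: they are no part of the job. Of the things like the keypad, leave any that is blue; of the rest the smaller one is meant.

How it is judged:
By the outcome, as a careful person would: the job done as asked, in the order asked, and still so for the second after the job is handed in, with the robot touching nothing.
It also fails if it takes over 45 s, if anything falls off the work surface, if the arm or the gripper's body presses on something with over 40 N, if the wrist force passes 120 N, or if a joint passes its speed limit or range.

## Robot

A 6-joint arm with a two-finger parallel gripper is mounted at the origin on the work surface. World frame = base frame: x ahead of the robot, y to its left, z up, the work surface at z = 0. Lengths are in m, angles in rad, forces in N, time in s.
With the tool pointing down it reaches from about 0.325 to 0.775 m from the base axis. Payload 5.5 kg.
Tool frame: the origin (TCP) lies between the finger pads; the fingertips stand 8 mm ahead of it and the grasp point (between the pads) lies 11 mm behind it (tcp_to_tips is the distance from the TCP to the fingertips, in m); z points along the fingers, y is the line along which they close (so a half turn about z gives the same grasp; the last joint's range is limited). The gripper opens to 88 mm and grips with 3 to 60 N. Pads are 20 mm wide; open, the fingers measure 115 mm over their backs; the gripper's body (75 mm by 178 mm) begins 61 mm behind the grasp point.
Start: joints at [1.182, 0.091, 1.231, -0, 1.82, -0.057], TCP at [0.195, 0.567, 0.231] pointing down, gripper open.
Joint ranges: [-2.87, 2.87], [-0.86, 2.18], [0.17, 2.46], [-1.51, 4.65], [0.06, 2.69], [-2.65, 2.65]. Speed limits (rad/s): [2.57, 2.57, 3.01, 3.14, 3.14, 3.14].

## Interface

Orientations are given as a unit quaternion [w, x, y, z].
In Python, from bench import * gives the robot as it stands. Calls block until the motion is done:
- move_to(position, orientation): joint-space move of the TCP to a pose.
- move_l(position, speed=0.15, orientation=None): straight line of the TCP; orientation=None keeps the orientation; speed is the mean speed in m/s.
- movej(angles): joint-space move.
- gripper_open() and close(): open the fingers fully, or close them until they stop; the grip force is fixed at half the most.
- hold(seconds).
- inverse_kinematics(position, orientation): joint angles nearest the present ones, or None.
- state(): the state.
- get_image(name): name is "side" or "top"; returns a dict with "frame" (420x560x3 uint8, blue, green, red), "depth" (420x560 float32, m along the optical axis (not along the pixel's ray), 0 where there is no reading), "camera_matrix" (3x3 intrinsics, pixels), "view" (4x4, takes a point from world to camera coordinates). Camera axes: x right, y up, looking along -z (the intrinsics and any distortion apply to the point x, -y, -z); pixel columns grow to the right and rows downward; lengths in m; the calibration is good to about 2 mm. A picture is of the moment at which its call begins.
A pose or a line that the arm cannot do raises IKError and nothing moves.
- job_done(): hands the job in; it is judged then, once.
The state is a dict: "time": time; "joint_pos": joint angles; "dq": joint speeds; "joint_torque": joint torques, N m; "ee_pos": TCP position; "ee_rot": TCP orientation; "ft_force": force on the tool from outside, world axes, zero at the start; "moment": the same for the moment, N m; "finger_gap": finger opening in m; "finger_force": force on a finger pad.
Only numpy, scipy, OpenCV 4.12 (cv2) and the standard library are available. Lean on these libraries where they do the work, as an engineer would, in place of code of your own. Each camera call takes 0.05 s, during which the arm holds its last target. There are 200 camera calls.

## Working session

There is one attempt and no reset: what is moved stays moved. The work goes in short steps, each a Python script; the robot and the scene stay as the last script left them, time stands still between calls to the robot, and variables do not carry over. Pictures are saved under pics/ and viewed, at most 10 in all, crops included, and the job is handed in when it is done.

```bash
mkdir -p pics
python3 - <<'E'
from bench import *
import cv2,numpy as np
for n in("top","side"):
    g=get_image(n); cv2.imwrite(f"pics/{n}0.png",g["frame"]); np.savez(f"{n}0.npz",**{k:np.array(v) for k,v in g.items()})
    print(g["camera_matrix"],g["view"],[k for k in g])
s=state();print(s["time"],s["ee_pos"],s["ee_rot"],s["finger_gap"],tcp_to_tips if 'tcp_to_tips' in globals() else s.keys())
E
```

```text
[[508.1652096    0.         274.22826897]
 [  0.         508.1652096  206.23939911]
 [  0.           0.           1.        ]] [[ 0.02770881 -0.99960607 -0.00446375  0.05971995]
 [ 0.97791007  0.02618135  0.20737993 -0.52762521]
 [-0.20718137 -0.01011139  0.97825029 -1.61173437]
 [ 0.          0.          0.          1.        ]] ['frame', 'depth', 'camera_matrix', 'view']
[[389.52065707   0.         279.51707973]
 [  0.         389.52065707 210.6704011 ]
 [  0.           0.           1.        ]] [[ 0.89045977 -0.45469865  0.01818062 -0.43868475]
 [ 0.31620996  0.64699261  0.69383847 -0.26167233]
 [-0.32725015 -0.61208635  0.71990113 -0.79662845]
 [ 0.          0.          0.          1.        ]] ['frame', 'depth', 'camera_matrix', 'view']
0.1 [0.19535829 0.56702437 0.229622  ] [-1.81494792e-04  1.65147825e-01  9.86268428e-01 -8.66788252e-04] 0.08770758576819906 0.008
```

View pics/top0.png

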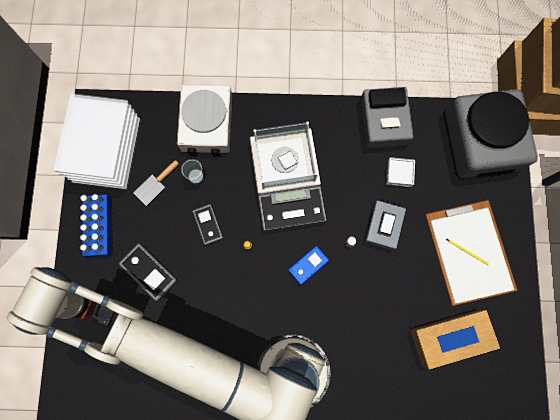

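View pics/side0.png

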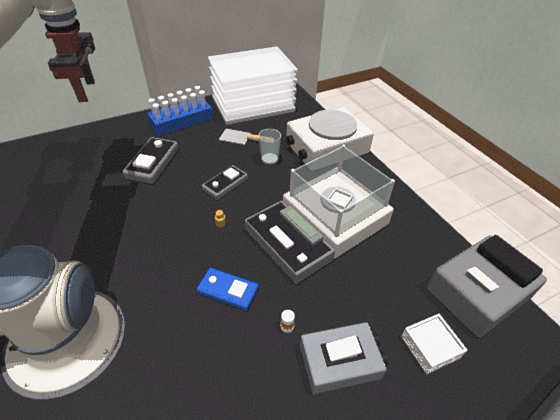

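```bash
cat > h.py <<'E'
import numpy as np,cv2
def cloud(g):
    d=g["depth"];K=g["camera_matrix"];V=g["view"]
    v,u=np.mgrid[:d.shape[0],:d.shape[1]]
    p=np.stack([(u-K[0,2])/K[0,0]*d,-(v-K[1,2])/K[1,1]*d,-d],-1)
    return (p-V[:3,3])@V[:3,:3]
E
python3 - <<'E'
from h import *
boxes={"top":{"rocker":(366,200,408,250),"balance":(258,185,330,232),"keypad":(190,203,224,246),"bigpad":(118,240,178,302)},
"side":{"rocker":(300,318,388,392),"balance":(245,190,335,280),"keypad":(200,162,250,200)}}
for n,bs in boxes.items():
    g=dict(np.load(n+"0.npz"));P=cloud(g);f=g["frame"]
    for b,(x0,y0,x1,y1) in bs.items():
        c=f[y0:y1,x0:x1]; m=(c.min(2)>150).astype(np.uint8)
        k,l,st,ce=cv2.connectedComponentsWithStats(m)
        for i in range(1,k):
            if st[i,4]<8: continue
            q=P[y0:y1,x0:x1][l==i]; r=cv2.minAreaRect((q[:,:2]*1000).astype(np.float32))
            print(n,b,"px",(ce[i]+[x0,y0]).round(1),st[i,4],"med",np.median(q,0).round(4),"rect",np.round(r[0],1),np.round(r[1],1),round(r[2],1),"z",np.percentile(q[:,2],[5,95]).round(4))
        if b in("rocker",):
            q=P[y0:y1,x0:x1]; print((q[::4,::4,2]*1000).round().astype(int))
    if n=="top": bz=[(366,200,408,250),(190,203,224,246),(118,240,178,302),(258,185,330,232)]
    else: bz=[(295,318,390,396),(200,160,250,200),(120,130,180,185),(245,190,335,280)]
    im=[cv2.resize(f[b:d,a:c],(390,290),interpolation=2) for a,b,c,d in bz]
    cv2.imwrite(f"pics/crop_{n}.png",np.vstack([np.hstack(im[:2]),np.hstack(im[2:])]))
E
```

```text
top rocker px [386.  224.1] 1006 med [ 0.4747 -0.2909  0.0524] rect [ 336.8 -169.9] [140.3 533.4] 49.3 z [0.0452 0.0715]
[[  5  -4   5   1  40  36   2  -1  -7   3   5]
 [  3   3  14  49  49  58  48  41  33  -3   9]
 [  0  -5  35  55  57  50  53  48  44  47  -1]
 [  2   2  54  52  54  53  51  55  45  60   9]
 [ -3   0  52  54  50  72  70  80  48  45  -5]
 [  4  23  51  51  58  69  69  48  54  52   3]
 [ -5  37  62  52  69  69  74  52  52  49  -1]
 [ -2  43  49  56  68  67  63  50  54   5   0]
 [ -3  52  58  55  54  70  69  54  50  -1  12]
 [ 15  46  49  45  45  52  54  49  53  -3   3]
 [ 37  49  49  47  56  53  54  42  44  -6   0]
 [  1   0  22  35  47  53  52  50  -4   7   2]
 [  2  -6  -3  -7  -2   6  33  50   2   3 -10]]
top balance px [278.6 187.7] 205 med [0.5865 0.0634 0.0657] rect [584.7  40.3] [ 25.5 177.7] 1.7 z [0.0601 0.0736]
top balance px [290.4 195.3] 314 med [0.5624 0.0216 0.0613] rect [561.8  22.5] [ 31.9 124.9] 9.8 z [0.055  0.0679]
top balance px [261.9 212.4] 21 med [0.5079 0.114  0.045 ] rect [505.1 114. ] [61.3  3.3] 11.1 z [0.04   0.0558]
top balance px [316.4 21
[... 3573 characters left out ...]
 0.0595]
side balance px [315.7 236.8] 45 med [ 0.5712 -0.0343  0.0584] rect [568.5 -30.4] [28.8 17.6] 14.6 z [0.0563 0.0602]
side balance px [329.  246.1] 16 med [ 0.5923 -0.0626  0.043 ] rect [592.1 -58. ] [ 7.7 33.9] 2.1 z [0.0408 0.0441]
side balance px [301.8 257. ] 62 med [ 0.5156 -0.0651  0.0503] rect [517.6 -62.5] [22.9 21.5] 10.7 z [0.0451 0.0526]
side balance px [312.1 262.6] 43 med [ 0.532 -0.086  0.043] rect [534.6 -84.2] [97.1  4.4] 9.3 z [0.0412 0.0445]
side keypad px [230.6 172.8] 111 med [0.4886 0.3039 0.0276] rect [365.2 -96.3] [895.4  42.9] 72.8 z [0.0227 0.0303]
side keypad px [214.8 183.3] 23 med [0.4333 0.2827 0.0275] rect [432.2 286.2] [13.7 21.7] 16.8 z [0.0223 0.0294]
```

View pics/crop_top.png

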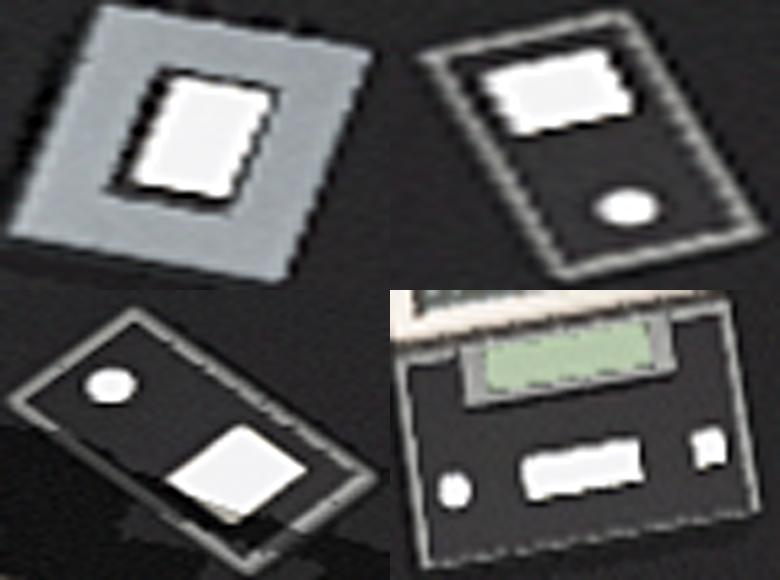

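View pics/crop_side.png

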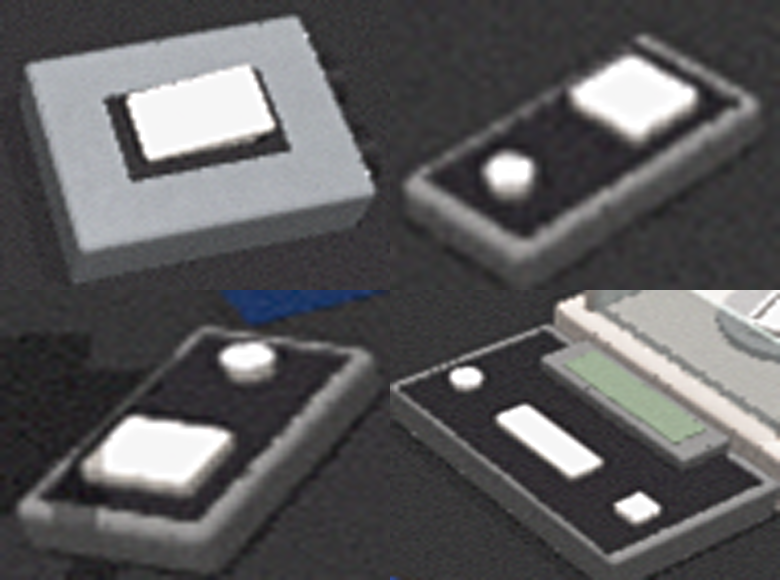

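```bash
cat >> h.py <<'E'
def ray(g,uv,z):
    K=g["camera_matrix"];V=g["view"];R=V[:3,:3]
    uv=np.atleast_2d(uv)
    d=np.c_[(uv[:,0]-K[0,2])/K[0,0],-(uv[:,1]-K[1,2])/K[1,1],-np.ones(len(uv))]@R
    c=-R.T@V[:3,3]
    return (c+d*((z-c[2])/d[:,2])[:,None])[:,:2]
E
python3 - <<'E'
from h import *
pts={"top":dict(tare=(292.9,213.4),sq=(316.4,210.1),rnd=(269.5,217),send=(204.1,216),small=(210.2,233.2)),
"side":dict(tare=(281.3,236.3),sq=(301.8,257),rnd=(262,216.6),send=(230.6,172.8),small=(214.8,183.3))}
H=dict(tare=.053,sq=.053,rnd=.053,send=.030,small=.030)
for n in pts:
    g=dict(np.load(n+"0.npz"));f=g["frame"]
    r={k:ray(g,v,H[k])[0] for k,v in pts[n].items()}
    for k in r: print(n,k,r[k].round(4))
    y=r["rnd"]-r["sq"]; x=r["send"]-r["small"]
    print("bal yaw",np.degrees(np.arctan2(-y[0],y[1])),"L",np.hypot(*y),"pad yaw",np.degrees(np.arctan2(x[1],x[0])),np.hypot(*x))
    P=cloud(g);x0,y0,x1,y1=dict(top=(360,195,412,255),side=(295,315,395,396))[n]
    c=f[y0:y1,x0:x1]
    # box top by grey + white rocker, projected on its plane
    for nm,m,z in(("rocker",c.min(2)>200,.067),("box",(c.min(2)>105)&(P[y0:y1,x0:x1,2]>.03),.05)):
        k,l,st,ce=cv2.connectedComponentsWithStats(m.astype(np.uint8)); i=1+st[1:,4].argmax()
        v,u=np.nonzero(l==i); q=ray(g,np.c_[u+x0,v+y0],z)
        print(n,nm,len(q),"mean",q.mean(0).round(4),"rect",[np.round(a,1) for a in cv2.minAreaRect((q*1000).astype(np.float32))])
        if nm=="rocker":
            q=P[y0:y1,x0:x1][l==i];q=q[(q[:,2]>.055)&(q[:,2]<.085)];a=np.linalg.lstsq(np.c_[q[:,:2]-q[:,:2].mean(0),np.ones(len(q))],q[:,2],rcond=None)[0];print("plane",a.round(3),"cent",q.mean(0).round(4))
E
```

```text
top tare [0.504  0.0123]
top sq [ 0.5171 -0.0645]
top rnd [0.4899 0.0886]
top send [0.4918 0.3062]
top small [0.4347 0.2828]
bal yaw 10.057295252925849 L 0.155452453278827 pad yaw 22.24884854112068 0.061717917169254136
top rocker 186 mean [ 0.4769 -0.2928] rect [array([ 476.6, -292.8]), array([32.6, 60.4]), np.float64(74.2)]
plane [ 0.135 -0.054  0.069] cent [ 0.4766 -0.2924  0.0686]
top box 1129 mean [ 0.477  -0.2928] rect [array([ 477.6, -292.6]), array([ 97.8, 137.2]), np.float64(75.3)]
side tare [0.5007 0.0086]
side sq [ 0.5144 -0.0667]
side rnd [0.4869 0.0868]
side send [0.4883 0.3019]
side small [0.4318 0.2793]
bal yaw 10.181387217872015 L 0.15596296959381908 pad yaw 21.75717433583797 0.06082118940709169
side rocker 571 mean [ 0.4748 -0.2929] rect [array([ 475. , -292.5]), array([34.1, 62.2]), np.float64(79.0)]
plane [ 0.166 -0.034  0.066] cent [ 0.475  -0.2926  0.0662]
side box 3382 mean [ 0.4738 -0.2951] rect [array([ 474.6, -293.7]), array([ 98.6, 137.8]), np.float64(75.3)]
```

Three keypads: the blue one at (309,265) is excluded. The grey ones are at (148,271), which is larger, and (207,224), which is smaller. The crops confirm the small grey one at (207,224), with its large key at (204,216). The power box is at (386,224) and its raised rocker end is the far one (+x). The object at (388,110) is a different device.

```bash
cat >> h.py <<'E'
from bench import *
def quat(a): # tool down, tool x along heading a
    a=np.radians(a); return [0.0,float(np.cos(a/2)),float(np.sin(a/2)),0.0]
def above(x,y,yaw,z):
    q=min((quat(yaw),quat(yaw+180)),key=lambda q:abs((lambda j:9 if j is None else j[5])(inverse_kinematics([x,y,z],q))))
    move_to([x,y,z],q); s=state(); print("above",np.round(s["ee_pos"],4),"t",round(s["time"],2))
def press(x,y,z0,zmin,fstop,zok,step=.001):
    """tips down from z0 in steps until the force passes fstop below zok, or zmin"""
    move_l([x,y,z0+.008],.12); f0=state()["ft_force"][2]; z=z0
    while z>zmin:
        z-=step; move_l([x,y,z+.008],.03); s=state(); f=s["ft_force"][2]-f0
        print(round((s["ee_pos"][2]-.008)*1000,1),round(f,1),end=" | ")
        if f>25 or (f>fstop and s["ee_pos"][2]-.008<zok): break
    print("t",round(s["time"],2))
E
python3 - <<'E'
from h import *
close(); print(state()["finger_gap"])
x,y=.500,-.2995
above(x,y,-14.7,.14)
press(x,y,.078,.0595,10,.0665)
move_l([x,y,.16],.15)
g=get_image("side");f=g["frame"];cv2.imwrite("pics/a.png",cv2.resize(f[300:400,280:410],None,fx=5,fy=5))
E
```

```text
0.00044338697747083993
above [ 0.5004 -0.2989  0.1401] t 4.67
78.0 -0.7 | 76.1 -0.9 | 74.9 -0.8 | 73.9 -0.5 | 73.2 -0.6 | 72.3 0.4 | 71.4 1.5 | 69.9 0.2 | 68.8 0.7 | 68.0 1.7 | 67.3 3.5 | 66.5 4.3 | 65.6 3.1 | 65.1 6.2 | 65.0 10.2 | t 9.02
```

View pics/a.png

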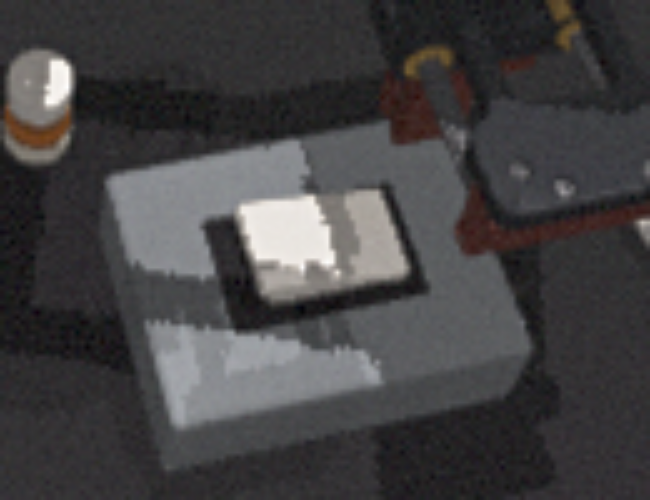

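The rocker has tipped over: its far end is now down, and the force rose hard at 65 mm, which is the stop. Next are the two keys.

Run:
```python
from h import *
g=get_image("side");P=cloud(g);m=(g["frame"].min(2)>120)&(P[...,2]>.054)&(P[...,2]<.08)&(np.hypot(P[...,0]-.475,P[...,1]+.293)<.03)
q=P[m];a=np.linalg.lstsq(np.c_[q[:,:2]-q[:,:2].mean(0),np.ones(len(q))],q[:,2],rcond=None)[0];print("rocker plane",a.round(3),len(q))
x,y=.5025,.0105
above(x,y,10,.16)
press(x,y,.056,.0455,8,.0495)
move_l([x,y,.12],.15)
x,y=.490,.304
above(x,y,22,.13)
g=get_image("top");cv2.imwrite("pics/b.png",g["frame"])
press(x,y,.033,.0225,8,.0265)
move_l([x,y,.15],.15)
print(state()["time"])
g=get_image("side");cv2.imwrite("pics/c.png",g["frame"])
```

```text
rocker plane [-0.173  0.102  0.066] 455
above [0.5026 0.0097 0.1599] t 11.04
55.6 -0.9 | 54.0 -1.1 | 53.2 0.3 | 52.2 2.0 | 51.2 1.2 | 50.1 2.4 | 49.1 2.6 | 48.1 3.7 | 47.3 4.4 | 47.2 9.3 | t 14.49
above [0.4901 0.3037 0.1298] t 17.47
32.7 -0.5 | 31.0 0.2 | 30.2 0.0 | 29.2 2.9 | 28.2 2.6 | 27.1 3.5 | 26.2 4.3 | 25.1 3.5 | 24.4 5.7 | 24.3 10.4 | t 20.91
21.85
```

View pics/c.png

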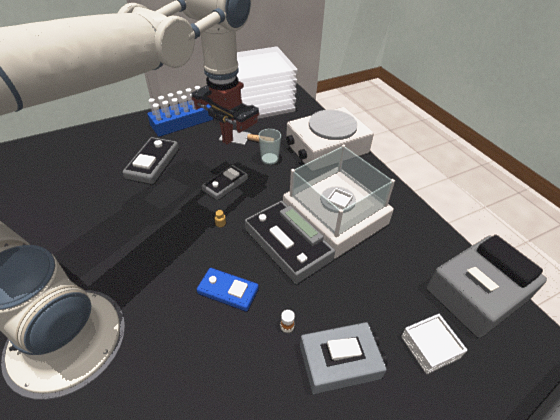

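The rocker's slope has reversed. Both keys hit their end stops about 6 mm down, and the picture shows everything in place and the arm clear.

```bash
python3 -c "
from bench import *
hold(0.3); print(job_done())"
```

```text
the job is handed in; nothing more can be done
None
```

The job is handed in at about 22 s: the rocker is tipped over, then the tare bar key and the small grey keypad's large square key were each pressed fully down and released, with nothing else visibly moved.

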